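# Seat the guide plate on the studs of the strap-punching jig

### The arm

A 7-joint arm with a two-finger parallel gripper is mounted at the origin on the work surface. World frame = base frame: x ahead of the robot, y to its left, z up, the work surface at z = 0. Lengths are in m, angles in rad, forces in N, time in s.
With the tool pointing down it reaches from about 0.4 to 0.85 m from the base axis. Payload 10.4 kg.
Tool frame: the origin (TCP) lies between the finger pads; the fingertips stand 25 mm ahead of it and the grasp point (between the pads) lies 6 mm ahead of it; x points along the fingers, y is the direction in which the jaws open and shut, and the axes are right-handed (so a half turn about x gives the same grasp; the last joint's range is limited). The gripper opens to 87 mm and grips with 3 to 60 N. Pads are 19 mm wide; open, the fingers measure 117 mm over their backs; the gripper's body (75 mm by 190 mm) begins 51 mm behind the grasp point.
Start: joints at [-1.172, 0.332, -0.065, 1.46, 0.022, 1.35, -0.088], TCP at [0.256, 0.57, 0.248] pointing down, gripper open.
Joint ranges: [-2.6, 2.6], [-0.5, 2.12], [-1.47, 1.34], [0.16, 2.42], [-1.27, 4.41], [0.06, 2.06], [-2.6, 2.6]. Speed limits (rad/s): [2.22, 2.22, 2.79, 2.79, 3.14, 3.14, 3.14].

### API

Orientations are given as a unit quaternion [x, y, z, w].
In Python, from bench import r gives the robot as it stands.
- The arm moves only by the shell command python3 -m pendant 'ROWS' [FORCE]. ROWS is JSON, a list of rows, each an object with "translation": the shift along the world's x, y, z in cm, a list of three; "angular": the turn, a rotation vector about the world's x, y, z in degrees, a list of three; "hand": the opening, from -1 (shut) to 1 (fully open). In form: [{"translation": [dx, dy, dz], "angular": [wx, wy, wz], "hand": hand}, ...]. A call has 1 to 20 rows; each row shifts and turns the commanded pose from where the row before left it; what a row does not reach is not made up. A row lasts 1/10 s, in which the tool goes at most 50 mm and 8.59 degrees, less where a joint would pass 70% of its speed; a pose out of reach is approached as far as the arm can. A call is refused whole if a number of a shift passes 5 or a number of a turn 8.59, either way. A call with a gripper value outside its range is refused whole. The fingers move at their own pace and stop on an object; FORCE is the grip in N (left out, the last holds). Time passes only in rows, so rows that do not move let the fingers close. It gives the time, the measured TCP pose, the force and the opening at its end, in the units of the state.
- r.read_state(): the state, without advancing time (a new reading comes with each control period).
- r.camera(name): name is "scene" or "top" or "wrist"; returns the picture (420x560x3 uint8, red, green, blue); there is no depth.
- r.camera_info(name): a dict with "fx", "fy", "cx", "cy" (pixels), "rvec" (rotation vector, rad) and "tvec" (3), from world to camera coordinates, as OpenCV has them; the wrist camera has in their place "mount" (4x4, takes a point from camera to tool coordinates, whose origin is the TCP and whose axes are the tool frame's). Camera axes: x right, y down, z forward; pixel columns grow to the right and rows downward; lengths in m; the calibration is good to about 2 mm. A picture is of the moment at which its call begins: read the wrist's pose just before it. camera_info takes no time and is no camera call.
- r.close_job(): hands the job in, once; it reports no verdict.
Trained networks look in the newest picture that a camera, given by its name, has taken for a name from the list of things; names that differ only in an ending like _2 or _b are one class to them, and where a whole thing is asked for, a point or a joint stands for the part that bears it (a point fixed in the world has none). Each returns a list of dicts, best first, with "confidence" (0 to 1); they miss things now and then, are a little off and sometimes report something else, mostly with a low value. They report only what shows in the picture. A call takes as long as a camera call. They do not tell look-alikes from the thing itself.
- r.find_in(camera, name): "point" ([row, column] in pixels, amid what is visible of it).
- r.mark_of(camera, name): "point" ([row, column] in pixels: a listed point, or the origin of a listed thing).
The state is a dict: "time": time; "joint_positions": joint angles; "joint_vel": joint speeds; "joint_torque": joint torques, N m; "ee_pos": TCP position; "eef_rot": TCP orientation; "ft_force": force on the tool from outside, world axes, zero at the start; "torque": the same for the moment, N m; "width": finger opening in m.
Only numpy, scipy, OpenCV 4.12 (cv2) and the standard library are available. Lean on these libraries where they do the work, as an engineer would, in place of code of your own. Each camera call takes 0.05 s, during which the arm holds its last target.

### The job

Pick the guide plate up by its grip bar and fit it on the wooden strap-punching jig, so that both its holes go over the two steel studs and it lies fully down, flat on the block. The stud bar sits wherever the last job left it: first rest the plate lightly on top of the studs, then slide it along the slots and feel for the holes dropping over the studs. Never force it down on the studs, do not drop it, leave the bottle, jar and tin alone, and let go when it is home.

Things in the scene. Friction and masses are not known exactly. Their poses are not given: they have to be found in the camera images.
- guide_grip (a point): Loose dark grey anodised aluminium guide plate, 110 (x) x 150 (y) x 6 mm, 0.3-0.45 kg, flat on the bench, with an upright grip bar on its middle: 12 mm thick (x), 60 mm long (y), its top 46 mm above the plate's underside. This point: middle of the bar, 30 mm above the plate's underside; z up. Alike after a half turn; the rows of tiny pale dots are only surface marks.
- guide_hole (a point): One of the plate's two holes: 11.8 mm round, right through, 50 mm from the plate's middle along +y (the other is 50 mm along -y, both at x = 0). This point: centre of the hole at the plate's underside, 30 mm lower than the grip point; axes as the plate's.
- jig_top (a point): Centre of the flat top of the jig: a hardwood block fixed to the bench, 190 (x) x 220 (y) x 30 mm high; z up, x along its two dark slots, away from the robot. Plate home: grip point 30 mm above this point; riding on the studs: 40 mm above. The block is rigid.
- jig: The jig block; origin under its centre, axes as jig_top. A thin steel bar across the slots, level with the top, carries two steel studs, 10 mm diameter, bevelled tops, 10 mm tall above the top face, at y = +50 and -50 mm. It is clamped rigid at an unmeasured place: both studs at one x, 8 to 30 mm on the +x side of the block's centre. They may bear at most 40 N from the plate.
- glue: Bystander: amber glue bottle, 60 mm diameter, 140 mm high, upright; origin at the centre of its underside.
- jar: Bystander: glass jar with a brass lid, 70 mm diameter, 80 mm high, upright; origin at the centre of its underside.
- tin: Bystander: flat dark steel tin, 76 mm diameter, 35 mm high; origin at the centre of its underside.
Mind the look-alikes: they are no part of the job. What is shaped like the part that bears guide_grip but blue, pink or yellow is not meant.

How it is judged:
By the outcome, as a careful person would: the job done as asked, in the order asked, and still so for the second after the job is handed in, with the robot touching nothing.
It also fails if it takes over 61 s, if anything falls off the work surface, if the arm or the gripper's body presses on something with over 40 N, if the wrist force passes 120 N, or if a joint passes its speed limit or range.

## Working session

There is one attempt and no reset: what is moved stays moved. The work goes in short steps, Python scripts to look and compute and a shell command to move; the robot and the scene stay as the last step left them, time stands still between calls to the robot, and variables do not carry over. Pictures are saved under pics/ and viewed, and the job is handed in when it is done.

```bash
ls; mkdir -p pics
python3 - <<'E'
from bench import r
import cv2
s=r.read_state(); print({k:s[k] for k in('time','ee_pos','eef_rot','ft_force','torque','width')})
for c in('scene','top'):
    im=r.camera(c); cv2.imwrite(f'pics/{c}0.png',im[:,:,::-1])
    for n in('guide_grip','jig_top','glue','jar','tin'):
        print(c,n,[(d['point'],round(d['confidence'],2)) for d in r.mark_of(c,n)])
    print(r.camera_info(c))
print(r.camera_info('wrist'))
E
```

```text
pics
{'time': 0.0, 'ee_pos': array([0.2557546 , 0.56988847, 0.24672584]), 'eef_rot': array([ 0.14751688,  0.6915179 , -0.14852979,  0.69136146]), 'ft_force': array([-0.29482324, -0.61200652,  0.57795186]), 'torque': array([-0.00605528, -0.02564773, -0.05992853]), 'width': 0.08698850982966821}
scene guide_grip [([227.0, 330.3], 0.97), ([176.5, 405.9], 0.8), ([270.9, 359.7], 0.78), ([193.0, 350.3], 0.75)]
scene jig_top [([221.1, 221.9], 0.81)]
scene glue [([219.0, 419.8], 0.67)]
scene jar [([241.4, 111.0], 0.8)]
scene tin [([275.0, 285.6], 0.57), ([222.6, 224.0], 0.52)]
{'fx': 391.6533380391198, 'fy': 391.6533380391198, 'cx': 277.467109986909, 'cy': 209.19369527687738, 'rvec': array([ 1.68346043,  1.5564452 , -0.80381347]), 'tvec': array([-0.04404962, -0.25592623,  1.62241817])}
top guide_grip [([303.4, 90.9], 0.86), ([140.6, 218.5], 0.83), ([208.3, 223.0], 0.82), ([275.3, 176.7], 0.75)]
top jig_top []
top glue [([218.0, 114.2], 0.91)]
top jar [([222.8, 447.4], 0.84)]
top tin [([155.4, 278.6], 0.96)]
{'fx': 459.3532181383364, 'fy': 459.3532181383364, 'cx': 277.0843215445657, 'cy': 216.07788874225574, 'rvec': array([ 2.16603067, -2.05000743,  0.2213374 ]), 'tvec': array([-0.03415235,  0.56876093,  1.14920081])}
{'fx': 310.1919878823675, 'fy': 310.1919878823675, 'cx': 280.6715137063765, 'cy': 212.8020607133854, 'mount': array([[ 6.69545126e-04, -3.04117309e-01,  9.52634355e-01,
        -1.36079506e-01],
       [ 9.99999771e-01,  2.98095677e-04, -6.07671679e-04,
         3.42758109e-04],
       [-9.91727072e-05,  9.52634544e-01,  3.04117438e-01,
        -8.36602439e-02],
       [ 0.00000000e+00,  0.00000000e+00,  0.00000000e+00,
         1.00000000e+00]])}
```

View pics/scene0.png

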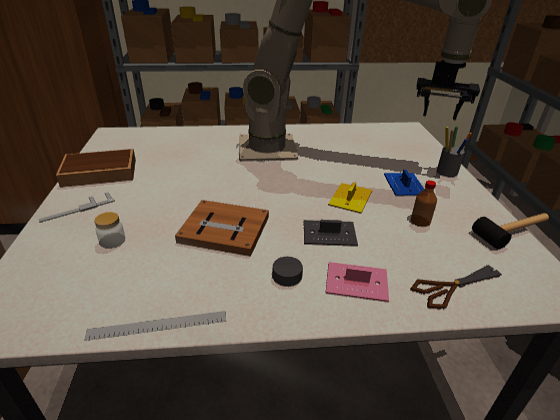

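View pics/top0.png

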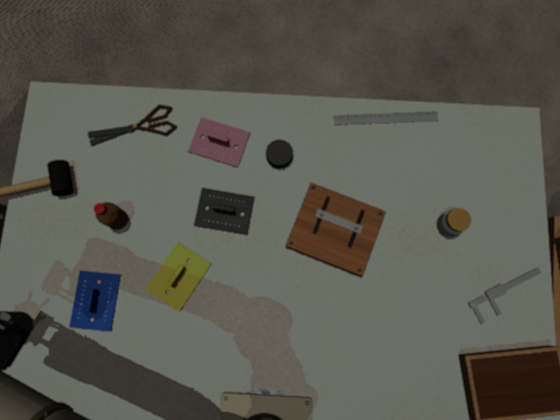

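The four plate-shaped candidates in the top view (row, col) are dark grey (208,223), pink (141,218), blue (303,91) and yellow (275,177). I choose the dark grey one. The jig is at about (228,337). Next is a close crop to check the choice.

```bash
cat > h.py <<'E'
import numpy as np,cv2
from scipy.spatial.transform import Rotation as R
from bench import r
def cam(c):
    i=r.camera_info(c); 
    K=np.array([[i['fx'],0,i['cx']],[0,i['fy'],i['cy']],[0,0,1]])
    if 'rvec' in i:
        return K,R.from_rotvec(i['rvec']).as_matrix(),np.array(i['tvec'])
    s=r.read_state(); T=np.eye(4);T[:3,:3]=R.from_quat(s['eef_rot']).as_matrix();T[:3,3]=s['ee_pos']
    M=np.linalg.inv(T@i['mount']); return K,M[:3,:3],M[:3,3]
def back(c,row,col,z,C=None):
    K,Rm,t=C or cam(c)
    d=Rm.T@np.linalg.inv(K)@[col,row,1]; o=-Rm.T@t
    return o+d*(z-o[2])/d[2]
def proj(c,p,C=None):
    K,Rm,t=C or cam(c); q=K@(Rm@np.asarray(p)+t); return q[1]/q[2],q[0]/q[2]
E
python3 - <<'E'
from h import *
t=cv2.imread('pics/top0.png'); s=cv2.imread('pics/scene0.png')
a=cv2.resize(t[170:290,180:400],None,fx=3.6,fy=3.6,interpolation=2)[:,:792]
cv2.imwrite('pics/crop_top.png',a)
a=cv2.resize(s[190:260,165:365],None,fx=4,fy=4,interpolation=2); cv2.imwrite('pics/crop_sc.png',a)
for c,p,z in[('top',(208.3,223),.03),('scene',(227,330.3),.03),('scene',(221.1,221.9),.03),('top',(218,114.2),0),('top',(222.8,447.4),0),('top',(155.4,278.6),0),('scene',(275,285.6),0),('scene',(219,419.8),0)]: print(c,p,back(c,*p,z).round(4))
E
```

```text
top (208.3, 223) [0.5897 0.1449 0.03  ]
scene (227, 330.3) [0.5979 0.1443 0.03  ]
scene (221.1, 221.9) [ 0.5488 -0.1665  0.03  ]
top (218, 114.2) [0.5524 0.4466 0.    ]
top (222.8, 447.4) [ 0.5898 -0.4732  0.    ]
top (155.4, 278.6) [0.7595 0.003  0.    ]
scene (275, 285.6) [ 7.531e-01 -3.000e-04  0.000e+00]
scene (219, 419.8) [0.5362 0.4418 0.    ]
```

View pics/crop_top.png

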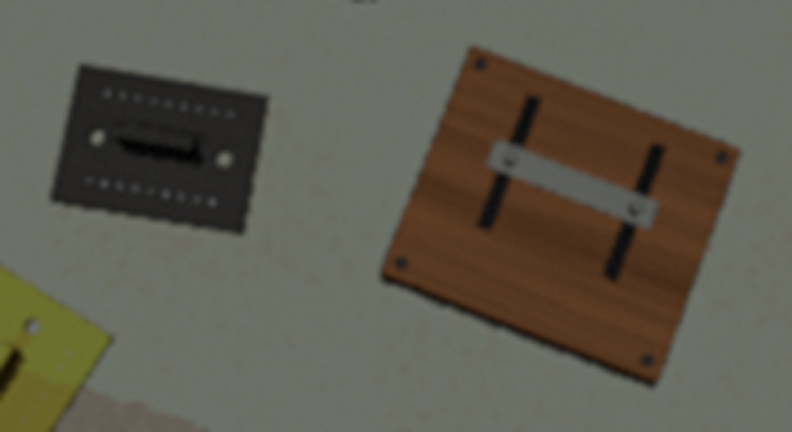

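View pics/crop_sc.png

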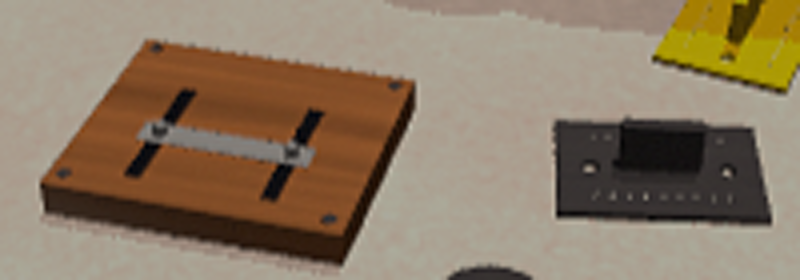

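The crop shows the dark grey plate with its grip bar (crop ≈(160,148)), two holes and pale dots. The jig has its stud bar, with studs at (509,160) and (635,208). Next I fit the poses.

```bash
cat > fit.py <<'E'
from h import *
def fit(model,obs): # 2D rigid
    model=np.array(model,float);obs=np.array(obs)[:,:2]
    a=model-model.mean(0);b=obs-obs.mean(0)
    H=a.T@b; th=np.arctan2(H[0,1]-H[1,0],H[0,0]+H[1,1])
    Rm=np.array([[np.cos(th),-np.sin(th)],[np.sin(th),np.cos(th)]])
    t=obs.mean(0)-Rm@model.mean(0)
    res=np.linalg.norm(model@Rm.T+t-obs,axis=1)
    return t,np.degrees(th),res
E
python3 - <<'E'
from fit import *
tp=lambda x,y:(170+(y+.5)/3.6-.5,180+(x+.5)/3.6-.5)
sp=lambda x,y:(190+(y+.5)/4-.5,165+(x+.5)/4-.5)
def P(f,c,pts,z): return [back(c,*f(*p),z) for p in pts]
pl=[(.055,.075),(.055,-.075),(-.055,-.075),(-.055,.075)]
jg=[(.095,.11),(.095,-.11),(-.095,-.11),(-.095,.11)]
out=lambda n,v:print(n,v[0].round(4),round(v[1],2),v[2].round(4))
out('plate top',fit(pl,P(tp,'top',[(81,66),(268,96),(244,233),(52,200)],.006)))
out('jig top',fit(jg,P(tp,'top',[(472,46),(740,152),(656,379),(384,272)],.03)))
# scene: near viewer is +x; left is -y
out('plate sc',fit(pl,P(sp,'scene',[(772,222),(557,215),(556,120),(755,128)],.006)))
out('jig sc',fit(jg,P(sp,'scene',[(338,236),(42,186),(148,40),(415,82)],.03)))
for f,c,ps in((tp,'top',[(509,159),(635,208)]),(sp,'scene',[(292,152),(160,130)])):print('stud',[back(c,*f(*p),.037).round(4) for p in ps])
E
```

```text
plate top [0.5883 0.1436] -6.41 [0.0019 0.0017 0.0009 0.0016]
jig top [ 0.5522 -0.1623] -18.81 [0.002  0.0037 0.0042 0.0039]
plate sc [0.5902 0.1458] -7.46 [0.0006 0.0024 0.0017 0.0015]
jig sc [ 0.5549 -0.1611] -18.82 [0.0039 0.0036 0.0011 0.0014]
stud [array([ 0.5876, -0.1203,  0.037 ]), array([ 0.5555, -0.215 ,  0.037 ])]
stud [array([ 0.5927, -0.1207,  0.037 ]), array([ 0.5602, -0.2149,  0.037 ])]
```

Run:
```python
from h import *
s=r.read_state(); M=R.from_quat(s['eef_rot']).as_matrix(); print(M.round(3))
a=np.degrees(np.arctan2(M[1,1],M[0,1])); print('jaw yaw',a)
i=r.camera_info('wrist'); print('cam optical axis',M@np.array(i['mount'])[:3,2], 'cam offs',M@np.array(i['mount'])[:3,3])
print('delta to plate',np.array([.589,.1445])-s['ee_pos'][:2])
```

```text
[[ 0.     0.409  0.912]
 [ 0.     0.912 -0.409]
 [-1.     0.    -0.   ]]
jaw yaw 65.83294779296182
cam optical axis [ 0.2772344  -0.12496204 -0.95264137] cam offs [-0.07619042  0.03454915  0.13608145]
delta to plate [ 0.33314798 -0.42575815]
```

```bash
python3 -m pendant '[{"translation":[2.8,-3.5,0],"angular":[0,0,-6.1],"hand":1},{"translation":[2.8,-3.5,0],"angular":[0,0,-6.1],"hand":1},{"translation":[2.8,-3.5,0],"angular":[0,0,-6.1],"hand":1},{"translation":[2.8,-3.5,0],"angular":[0,0,-6.1],"hand":1},{"translation":[2.8,-3.5,0],"angular":[0,0,-6.1],"hand":1},{"translation":[2.8,-3.5,0],"angular":[0,0,-6.1],"hand":1},{"translation":[2.8,-3.5,0],"angular":[0,0,-6.1],"hand":1},{"translation":[2.8,-3.5,0],"angular":[0,0,-6.1],"hand":1},{"translation":[2.8,-3.5,0],"angular":[0,0,-6.1],"hand":1},{"translation":[2.8,-3.5,0],"angular":[0,0,-6.1],"hand":1},{"translation":[2.8,-3.5,0],"angular":[0,0,-6.1],"hand":1},{"translation":[2.5,-4,0],"angular":[0,0,-6.1],"hand":1},{"translation":[0,0,0],"angular":[0,0,0],"hand":1},{"translation":[0,0,0],"angular":[0,0,0],"hand":1}]'
python3 - <<'E'
from h import *
s=r.read_state(); M=R.from_quat(s['eef_rot']).as_matrix()
print(s['time'],s['ee_pos'],'yaw',np.degrees(np.arctan2(M[1,1],M[0,1])),M[2,0],s['joint_positions'].round(2),s['ft_force'],s['torque'])
im=r.camera('wrist'); cv2.imwrite('pics/w1.png',im[:,:,::-1])
for n in('guide_grip','guide_hole'): print(n,[(d['point'],round(d['confidence'],2)) for d in r.mark_of('wrist',n)])
E
```

```text
time: 2.0
ee_pos: [0.5893, 0.1439, 0.2475]
eef_rot: [-0.532, -0.466, 0.532, -0.466]
ft_force: [-0.3, 0.4, 1.0]
width: 0.0871
2.0 [0.58932383 0.14392714 0.24749957] yaw -7.499483479134208 -0.9999999590295237 [-0.63  0.3   0.4   1.53 -0.12  1.33 -0.36] [-0.261092    0.44104497  1.02536516] [-0.04384259  0.08834511  0.00061854]
guide_grip [([113.3, 98.4], 0.88), ([181.1, 278.8], 0.81), ([138.7, 453.1], 0.79)]
guide_hole [([127.9, 151.7], 0.93), ([142.8, 281.8], 0.9), ([89.3, 453.1], 0.72)]
```

View pics/w1.png

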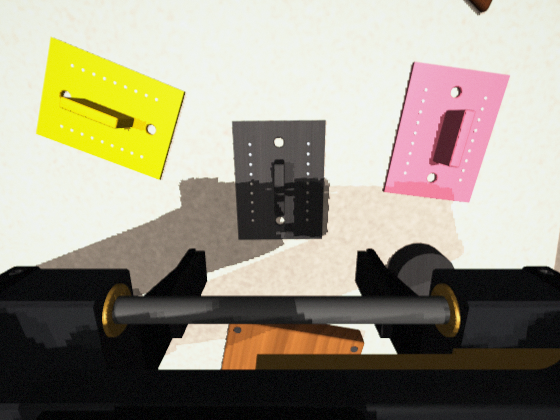

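The grey plate shows in the middle with corners (col,row) (233,121), (325,120), (325,239), (239,240) and holes at (279,142) and (281,220). Now to refine its pose.

Run:
```python
from fit import *
C=cam('wrist')
pl=[(.055,.075),(.055,-.075),(-.055,-.075),(-.055,.075),(0,.05),(0,-.05)]
px=[(325.5,120.5),(325.5,238.5),(238.5,240),(232.5,121.5),(279,142),(281,220)]
o=[back('wrist',y,x,.006,C) for x,y in px]
v=fit(pl,o); print(v[0].round(4),v[1],v[2].round(4))
print(back('wrist',181.1,278.8,.03,C), back('wrist',163,279.5,.046,C))
im=cv2.imread('pics/w1.png'); cv2.imwrite('pics/w1c.png',cv2.resize(im[105:255,210:350],None,fx=4,fy=4,interpolation=2))
```

```text
[0.5887 0.149 ] -5.979699626510189 [0.0017 0.0026 0.0017 0.0008 0.0006 0.0018]
[0.58789044 0.15685952 0.03      ] [0.59170016 0.17990871 0.046     ]
```

View pics/w1c.png

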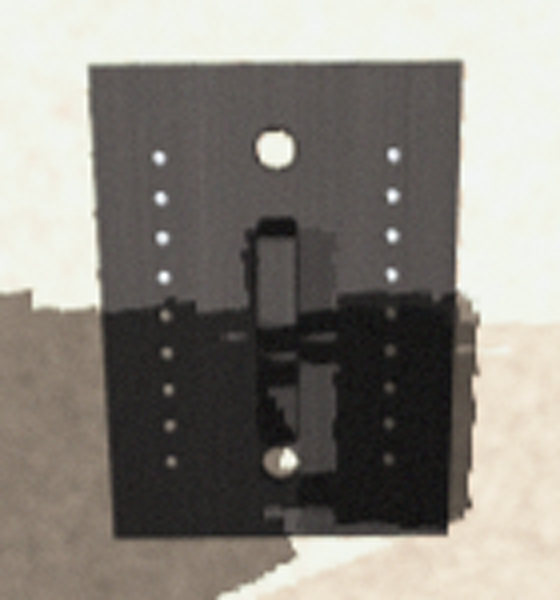

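```bash
python3 -m pendant '[{"translation":[0,0.2,-4],"angular":[0,0,1],"hand":1},{"translation":[0,0,-4],"angular":[0,0,0],"hand":1},{"translation":[0,0,-4],"angular":[0,0,0],"hand":1},{"translation":[0,0,-4],"angular":[0,0,0],"hand":1},{"translation":[0,0,-3],"angular":[0,0,0],"hand":1},{"translation":[0,0,-2],"angular":[0,0,0],"hand":1},{"translation":[0,0,0],"angular":[0,0,0],"hand":1},{"translation":[0,0,0],"angular":[0,0,0],"hand":1}]'
python3 -m pendant '[{"translation":[0,0,0],"angular":[0,0,0],"hand":-1},{"translation":[0,0,0],"angular":[0,0,0],"hand":-1},{"translation":[0,0,0],"angular":[0,0,0],"hand":-1},{"translation":[0,0,0],"angular":[0,0,0],"hand":-1},{"translation":[0,0,0],"angular":[0,0,0],"hand":-1},{"translation":[0,0,0],"angular":[0,0,0],"hand":-1},{"translation":[0,0,0],"angular":[0,0,0],"hand":-1},{"translation":[0,0,0],"angular":[0,0,0],"hand":-1}]' 45
```

```text
time: 2.95
ee_pos: [0.5888, 0.1482, 0.0382]
eef_rot: [0.527, 0.472, -0.527, 0.472]
ft_force: [0.1, -0.4, -0.6]
width: 0.087
time: 3.75
ee_pos: [0.5888, 0.1472, 0.0375]
eef_rot: [-0.527, -0.471, 0.527, -0.471]
ft_force: [-0.7, -0.0, -0.7]
width: 0.0311
```

```bash
python3 -m pendant '[{"translation":[0,0,0],"angular":[0,0,0],"hand":-1},{"translation":[0,0,0],"angular":[0,0,0],"hand":-1},{"translation":[0,0,0],"angular":[0,0,0],"hand":-1},{"translation":[0,0,0],"angular":[0,0,0],"hand":-1},{"translation":[0,0,0],"angular":[0,0,0],"hand":-1}]' 45
python3 -m pendant '[{"translation":[0,0,1],"angular":[0,0,0],"hand":-1},{"translation":[0,0,2],"angular":[0,0,0],"hand":-1},{"translation":[0,0,2],"angular":[0,0,0],"hand":-1},{"translation":[0,0,2],"angular":[0,0,0],"hand":-1},{"translation":[0,0,0],"angular":[0,0,0],"hand":-1},{"translation":[0,0,0],"angular":[0,0,0],"hand":-1}]' 45
python3 - <<'E'
from h import *
s=r.read_state(); M=R.from_quat(s['eef_rot']).as_matrix()
print(s['time'],s['ee_pos'],'yaw',np.degrees(np.arctan2(M[1,1],M[0,1])),M[2,0],s['width'],s['ft_force'],s['torque'])
im=r.camera('wrist'); cv2.imwrite('pics/w2.png',im[:,:,::-1])
im=r.camera('scene'); cv2.imwrite('pics/s2.png',im[:,:,::-1])
E
```

```text
time: 4.25
ee_pos: [0.5887, 0.1473, 0.0375]
eef_rot: [-0.527, -0.472, 0.527, -0.471]
ft_force: [-1.9, -0.2, -0.1]
width: 0.0118
time: 4.85
ee_pos: [0.5887, 0.1473, 0.1074]
eef_rot: [0.527, 0.471, -0.527, 0.471]
ft_force: [-0.4, -0.3, -4.1]
width: 0.0114
4.85 [0.58873606 0.14725086 0.10737768] yaw -6.364374381641037 -0.9999999593138245 0.011437816671753767 [-0.43630318 -0.25754633 -4.14731536] [-0.09269074  0.07370876  0.00346483]
```

View pics/w2.png

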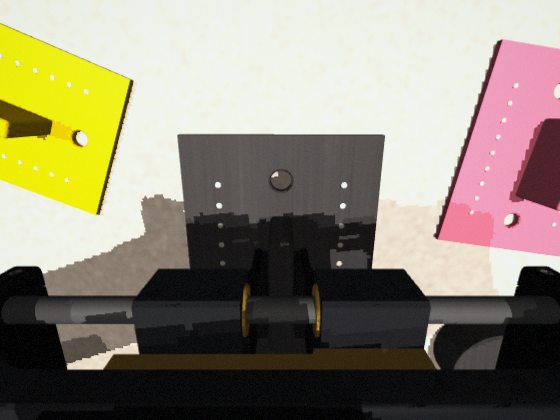

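View pics/s2.png

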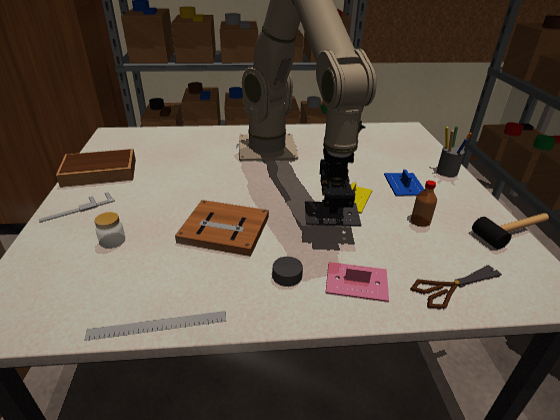

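Run:
```python
from h import *
C=cam('wrist'); s=r.read_state(); M=R.from_quat(s['eef_rot']).as_matrix()
for n,(x,y) in dict(hole=(281.5,180),cl=(179,134.5),cr=(383.5,134.5),dl1=(218,185),dr1=(344,185),dl2=(219.5,206),dr2=(343,206)).items():
    p=back('wrist',y,x,s['ee_pos'][2]-.0315,C); print(n,(M.T@(p-s['ee_pos'])).round(4))
im=cv2.imread('pics/w2.png'); cv2.imwrite('pics/w2c.png',cv2.resize(im[120:280,165:395],None,fx=3.4,fy=3.4,interpolation=2))
```

```text
hole [ 0.0315  0.0008 -0.0495]
cl [ 0.0315 -0.053  -0.0737]
cr [ 0.0313  0.0543 -0.0737]
dl1 [ 0.0315 -0.0342 -0.0467]
dr1 [ 0.0314  0.0353 -0.0467]
dl2 [ 0.0315 -0.0341 -0.0346]
dr2 [ 0.0314  0.0355 -0.0346]
```

View pics/w2c.png

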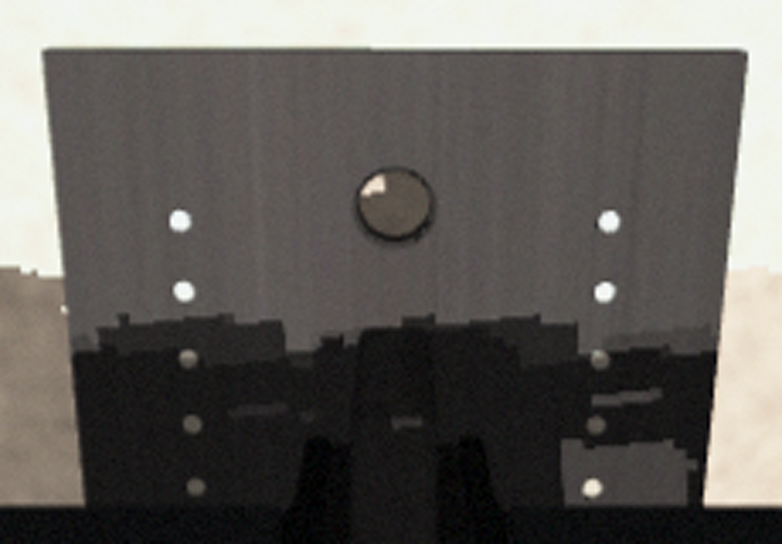

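The plate is held square to the jaws, with its hole at (col 281, row 180). Next I go to a pose from which the wrist camera sees the studs past the plate edge.

```bash
python3 -m pendant '[{"translation":[0,0,3],"angular":[0,0,0],"hand":-1},{"translation":[0,-2,3],"angular":[0,0,-1],"hand":-1},{"translation":[-0.5,-3.5,2],"angular":[0,0,-1],"hand":-1},{"translation":[-0.5,-3.5,2],"angular":[0,0,-1],"hand":-1},{"translation":[-0.5,-3.5,2],"angular":[0,0,-1],"hand":-1},{"translation":[-0.5,-3.5,2],"angular":[0,0,-1],"hand":-1},{"translation":[-0.5,-3.5,1],"angular":[0,0,-1],"hand":-1},{"translation":[-0.5,-3.5,1],"angular":[0,0,-1],"hand":-1},{"translation":[-0.5,-3.5,1],"angular":[0,0,-1],"hand":-1},{"translation":[-0.5,-3.5,0],"angular":[0,0,-1],"hand":-1},{"translation":[-0.5,-3.5,0],"angular":[0,0,-1],"hand":-1},{"translation":[-0.5,-3.5,0],"angular":[0,0,-1],"hand":-1},{"translation":[-0.5,-3.5,0],"angular":[0,0,-1],"hand":-1},{"translation":[-0.5,-2.8,0],"angular":[0,0,-0.4],"hand":-1},{"translation":[0,0,0],"angular":[0,0,0],"hand":-1},{"translation":[0,0,0],"angular":[0,0,0],"hand":-1}]' 45
python3 - <<'E'
from h import *
s=r.read_state(); M=R.from_quat(s['eef_rot']).as_matrix()
print(s['time'],s['ee_pos'],'yaw',np.degrees(np.arctan2(M[1,1],M[0,1])),M[2,0],s['width'],s['ft_force'],s['torque'])
im=r.camera('wrist'); cv2.imwrite('pics/w3.png',im[:,:,::-1])
cv2.imwrite('pics/w3c.png',cv2.resize(im[0:280,140:420,::-1],None,fx=2.1,fy=2.1,interpolation=2))
print([(d['point'],round(d['confidence'],2)) for d in r.mark_of('wrist','jig_top')])
E
```

```text
time: 6.55
ee_pos: [0.5283, -0.286, 0.2764]
eef_rot: [-0.575, -0.412, 0.576, -0.411]
ft_force: [0.9, 1.1, -3.9]
width: 0.0118
6.55 [ 0.52834441 -0.28604212  0.27635567] yaw -18.85029484670768 -0.999998204421539 0.011822433364691154 [ 0.87311234  1.07406331 -3.89407549] [-0.03524894  0.04581641 -0.00514333]
[([73.8, 262.1], 0.88)]
```

View pics/w3.png

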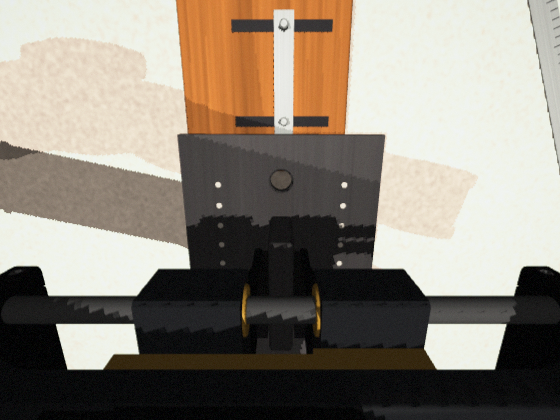

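View pics/w3c.png

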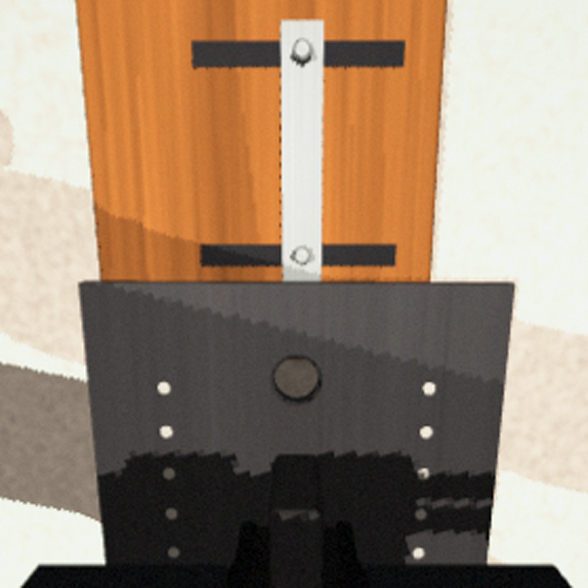

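Studs appear at (col 284, row 23) and (284,122). The bar runs parallel to the tool axis, so the yaw is good.

Run:
```python
from h import *
C=cam('wrist'); s=r.read_state(); M=R.from_quat(s['eef_rot']).as_matrix()
f=lambda x,y:((y+.5)/2.1-.5,(x+.5)/2.1+139.5)
for n,x,y,z in [('stud+',302,46,.04),('stud-',302,255,.04),('slotL+',192,54,.03),('slotR+',405,53,.03),('slotL-',201,254.5,.03),('slotR-',396,254.5,.03),('el0',77,5,.03),('er0',447,5,.03),('el1',102,280,.03),('er1',431,280,.03)]:
    p=back('wrist',*f(x,y),z,C); print(n,p.round(4),(M.T@(p-s['ee_pos'])).round(4))
for d in (.0315,.035): 
    p=back('wrist',*f(297,378),s['ee_pos'][2]-d,C); print('hole',p.round(4),(M.T@(p-s['ee_pos'])).round(4))
```

```text
stud+ [ 0.589  -0.1179  0.04  ] [ 0.2369  0.0036 -0.1768]
stud- [ 0.557  -0.2134  0.04  ] [ 0.2368  0.0039 -0.0761]
slotL+ [ 0.5348 -0.1008  0.03  ] [ 0.2469 -0.0532 -0.1757]
slotR+ [ 0.6393 -0.1356  0.03  ] [ 0.2468  0.0569 -0.1761]
slotL- [ 0.5032 -0.1951  0.03  ] [ 0.2469 -0.053  -0.0762]
slotR- [ 0.6073 -0.2303  0.03  ] [ 0.2467  0.0569 -0.0762]
el0 [ 0.4875 -0.0617  0.03  ] [ 0.247  -0.1105 -0.1975]
er0 [ 0.6653 -0.1218  0.03  ] [ 0.2468  0.0772 -0.1975]
el1 [ 0.4447 -0.1901  0.03  ] [ 0.2469 -0.11   -0.0622]
er1 [ 0.6224 -0.2501  0.03  ] [ 0.2467  0.0776 -0.0622]
hole [ 0.5457 -0.2376  0.2453] [ 0.0315  0.0006 -0.0497]
hole [ 0.5455 -0.2382  0.2418] [ 0.035   0.0006 -0.049 ]
```

```bash
python3 -m pendant '[{"translation":[0.5,2,0],"angular":[0,0,0],"hand":-1},{"translation":[0.6,2.5,-2],"angular":[0,0,0],"hand":-1},{"translation":[0.6,2.5,-3],"angular":[0,0,0],"hand":-1},{"translation":[0.6,2.5,-3],"angular":[0,0,0],"hand":-1},{"translation":[0.5,1.8,-3],"angular":[0,0,0],"hand":-1},{"translation":[0.35,1.04,-3],"angular":[0,0,0],"hand":-1},{"translation":[0,0,-3],"angular":[0,0,0],"hand":-1},{"translation":[0,0,-1.4],"angular":[0,0,0],"hand":-1},{"translation":[0,0,0],"angular":[0,0,0],"hand":-1},{"translation":[0,0,0],"angular":[0,0,0],"hand":-1}]' 45
cat > look.py <<'E'
import sys
from h import *
def st():
    s=r.read_state(); M=R.from_quat(s['eef_rot']).as_matrix()
    print(s['time'],s['ee_pos'].round(4),'yaw',np.degrees(np.arctan2(M[1,1],M[0,1])).round(2),'down',M[:,0].round(4),'w',s['width'].round(4),'F',s['ft_force'].round(2),'T',s['torque'].round(3))
    return s,M
if __name__=='__main__':
    s,M=st(); n=sys.argv[1]
    im=r.camera('wrist')[:,:,::-1]; cv2.imwrite(f'pics/{n}w.png',im)
    cv2.imwrite(f'pics/{n}wc.png',cv2.resize(im[110:290,160:400],None,fx=3.3,fy=3.3,interpolation=2))
    if len(sys.argv)>2:
        im=r.camera('scene')[:,:,::-1]; cv2.imwrite(f'pics/{n}sc.png',cv2.resize(im[150:280,150:330],None,fx=4.4,fy=4.4,interpolation=2))
E
python3 look.py a s
```

```text
time: 7.65
ee_pos: [0.5609, -0.1626, 0.0947]
eef_rot: [0.575, 0.411, -0.575, 0.412]
ft_force: [0.4, -1.1, -4.0]
width: 0.0118Traceback (most recent call last):
  File "look.py", line 8, in <module>
    s,M=st(); n=sys.argv[1]
        ~~^^
  File "look.py", line 5, in st
    print(s['time'],s['ee_pos'].round(4),'yaw',np.degrees(np.arctan2(M[1,1],M[0,1])).round(2),'down',M[:,0].round(4),'w',s['width'].round(4),'F',s['ft_force'].round(2),'T',s['torque'].round(3))
                                                                                                                         ^^^^^^^^^^^^^^^^
AttributeError: 'float' object has no attribute 'round'
```

```bash
sed -i "s/s\['width'\].round(4)/round(float(s['width']),4)/" look.py; python3 look.py a s
```

```text
7.65 [ 0.5609 -0.1626  0.0947] yaw -18.77 down [ 1.2e-03 -3.0e-04 -1.0e+00] w 0.0118 F [ 0.42 -1.06 -4.01] T [-0.125  0.093  0.021]
```

View pics/awc.png

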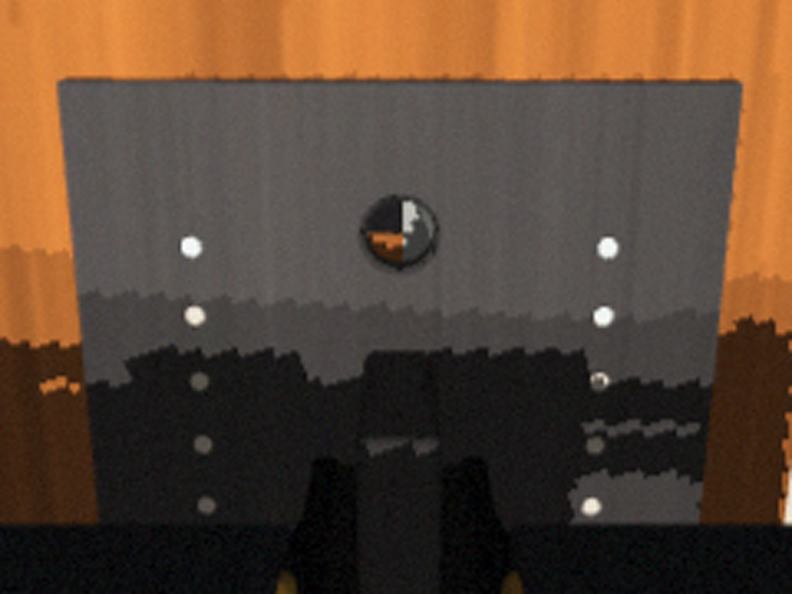

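View pics/asc.png

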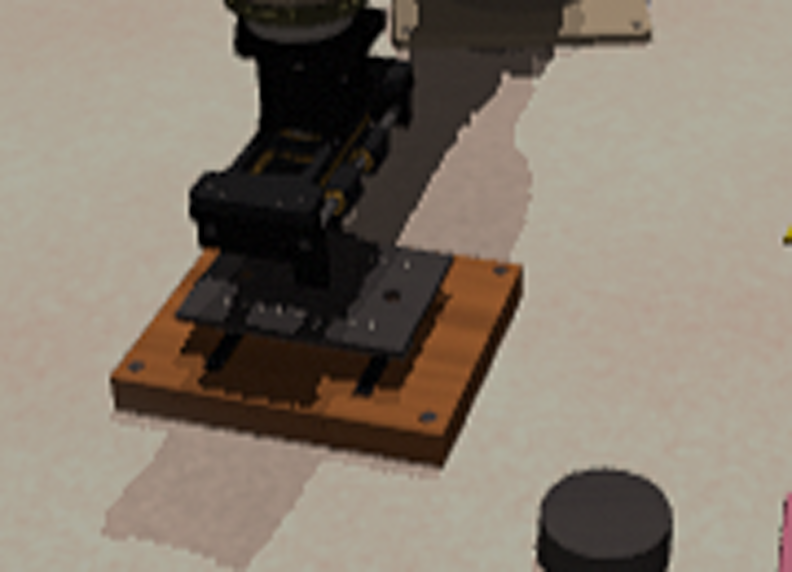

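Through the hole (crop (400,232)) I see the slot at upper left and the bar's edge at the hole's middle. That puts the studs about 12 mm ahead in +x, as planned. Now a gentle descent onto the studs.

```bash
python3 -m pendant '[{"translation":[0,0,-0.6],"angular":[0,0,0],"hand":-1},{"translation":[0,0,-0.6],"angular":[0,0,0],"hand":-1},{"translation":[0,0,0],"angular":[0,0,0],"hand":-1},{"translation":[0,0,0],"angular":[0,0,0],"hand":-1}]' 45
python3 look.py b
```

```text
time: 8.15
ee_pos: [0.5602, -0.1624, 0.0814]
eef_rot: [-0.575, -0.412, 0.575, -0.412]
ft_force: [-0.7, -0.3, -3.5]
width: 0.0118
8.15 [ 0.5602 -0.1624  0.0814] yaw -18.77 down [-4.e-04  0.e+00 -1.e+00] w 0.0118 F [-0.75 -0.27 -3.5 ] T [-0.096  0.054 -0.013]
```

```bash
python3 -m pendant '[{"translation":[0,0,-0.1],"angular":[0,0,0],"hand":-1},{"translation":[0,0,-0.1],"angular":[0,0,0],"hand":-1},{"translation":[0,0,0],"angular":[0,0,0],"hand":-1},{"translation":[0,0,0],"angular":[0,0,0],"hand":-1}]'
python3 -m pendant '[{"translation":[0,0,-0.05],"angular":[0,0,0],"hand":-1},{"translation":[0,0,-0.05],"angular":[0,0,0],"hand":-1},{"translation":[0,0,0],"angular":[0,0,0],"hand":-1}]'
```

```text
time: 8.6
ee_pos: [0.5604, -0.1624, 0.0796]
eef_rot: [0.575, 0.412, -0.575, 0.412]
ft_force: [-0.7, 0.5, -3.7]
width: 0.0117
time: 8.9
ee_pos: [0.5603, -0.1623, 0.0785]
eef_rot: [0.575, 0.412, -0.575, 0.412]
ft_force: [0.1, 0.3, -4.4]
width: 0.0111
```

```bash
python3 -m pendant '[{"translation":[0,0,-0.05],"angular":[0,0,0],"hand":-1},{"translation":[0,0,0],"angular":[0,0,0],"hand":-1}]'
python3 -m pendant '[{"translation":[0,0,-0.05],"angular":[0,0,0],"hand":-1},{"translation":[0,0,0],"angular":[0,0,0],"hand":-1}]'
```

```text
time: 9.1
ee_pos: [0.5603, -0.1623, 0.078]
eef_rot: [-0.575, -0.412, 0.575, -0.412]
ft_force: [0.5, 0.7, -3.7]
width: 0.0116
time: 9.3
ee_pos: [0.5604, -0.1623, 0.0776]
eef_rot: [0.575, 0.412, -0.575, 0.412]
ft_force: [0.4, 0.3, -4.0]
width: 0.0117
```

```bash
python3 -m pendant '[{"translation":[0,0,-0.04],"angular":[0,0,0],"hand":-1},{"translation":[0,0,0],"angular":[0,0,0],"hand":-1}]'
python3 -m pendant '[{"translation":[0,0,-0.03],"angular":[0,0,0],"hand":-1},{"translation":[0,0,0],"angular":[0,0,0],"hand":-1}]'
```

```text
time: 9.5
ee_pos: [0.5604, -0.1624, 0.0775]
eef_rot: [0.575, 0.412, -0.575, 0.412]
ft_force: [-2.2, 0.7, 0.8]
width: 0.012
time: 9.7
ee_pos: [0.5604, -0.1624, 0.0774]
eef_rot: [0.575, 0.412, -0.575, 0.412]
ft_force: [-3.4, 0.4, 6.2]
width: 0.0113
```

The plate touched at TCP z 0.0775, exactly the riding height, and about 10 N rests on the studs. I relieve that slightly and slide along +x of the jig.

```bash
python3 -m pendant '[{"translation":[0,0,0.02],"angular":[0,0,0],"hand":-1},{"translation":[0.09,-0.03,0],"angular":[0,0,0],"hand":-1},{"translation":[0.1,-0.03,0],"angular":[0,0,0],"hand":-1},{"translation":[0.1,-0.04,0],"angular":[0,0,0],"hand":-1},{"translation":[0,0,0],"angular":[0,0,0],"hand":-1}]'
python3 -m pendant '[{"translation":[0.09,-0.03,0],"angular":[0,0,0],"hand":-1},{"translation":[0.1,-0.03,0],"angular":[0,0,0],"hand":-1},{"translation":[0.1,-0.04,0],"angular":[0,0,0],"hand":-1},{"translation":[0,0,0],"angular":[0,0,0],"hand":-1}]'
```

```text
time: 10.2
ee_pos: [0.5631, -0.1633, 0.0774]
eef_rot: [-0.575, -0.412, 0.575, -0.412]
ft_force: [-4.9, 1.4, 7.8]
width: 0.0117
time: 10.6
ee_pos: [0.5661, -0.1643, 0.0774]
eef_rot: [0.575, 0.412, -0.575, 0.412]
ft_force: [-4.0, 1.8, 6.6]
width: 0.0118
```

```bash
python3 look.py c
```

```text
10.6 [ 0.5661 -0.1643  0.0774] yaw -18.77 down [-3.e-04  4.e-04 -1.e+00] w 0.0118 F [-4.    1.75  6.62] T [ 0.274  1.22  -0.004]
```

View pics/cwc.png

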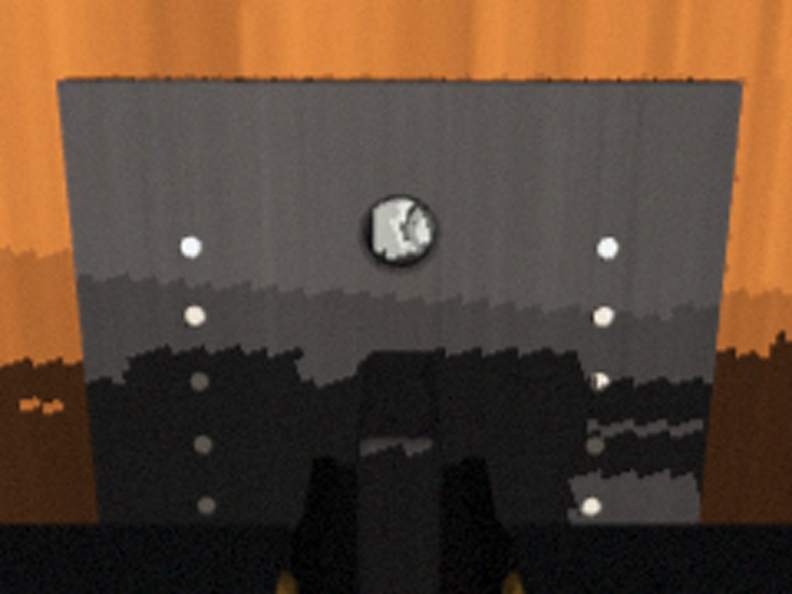

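The stud's left edge now shows inside the hole (crop col ~402), so about 6 mm remain. The sideways alignment looks fine.

```bash
python3 -m pendant '[{"translation":[0.1,-0.03,0],"angular":[0,0,0],"hand":-1},{"translation":[0.1,-0.04,0],"angular":[0,0,0],"hand":-1},{"translation":[0.1,-0.03,0],"angular":[0,0,0],"hand":-1},{"translation":[0,0,0],"angular":[0,0,0],"hand":-1}]'
python3 -m pendant '[{"translation":[0.05,-0.02,0],"angular":[0,0,0],"hand":-1},{"translation":[0,0,0],"angular":[0,0,0],"hand":-1}]'
python3 -m pendant '[{"translation":[0.05,-0.01,0],"angular":[0,0,0],"hand":-1},{"translation":[0,0,0],"angular":[0,0,0],"hand":-1}]'
python3 -m pendant '[{"translation":[0.05,-0.02,0],"angular":[0,0,0],"hand":-1},{"translation":[0,0,0],"angular":[0,0,0],"hand":-1}]'
```

```text
time: 11.05
ee_pos: [0.5693, -0.1654, 0.0771]
eef_rot: [0.575, 0.412, -0.575, 0.412]
ft_force: [-1.8, 1.4, 1.9]
width: 0.0115
time: 11.25
ee_pos: [0.5699, -0.1657, 0.0769]
eef_rot: [0.575, 0.412, -0.575, 0.412]
ft_force: [0.4, 0.2, -3.4]
width: 0.0115
time: 11.45
ee_pos: [0.5702, -0.1657, 0.0768]
eef_rot: [-0.575, -0.412, 0.575, -0.412]
ft_force: [-0.2, 0.0, -3.5]
width: 0.0115
time: 11.65
ee_pos: [0.5706, -0.1658, 0.0769]
eef_rot: [-0.575, -0.412, 0.575, -0.412]
ft_force: [0.5, 0.6, -3.7]
width: 0.0116
```

```bash
python3 look.py d
```

```text
11.65 [ 0.5706 -0.1658  0.0769] yaw -18.76 down [-2.e-04 -0.e+00 -1.e+00] w 0.0116 F [ 0.5   0.57 -3.75] T [-0.094  0.024  0.02 ]
```

View pics/dwc.png

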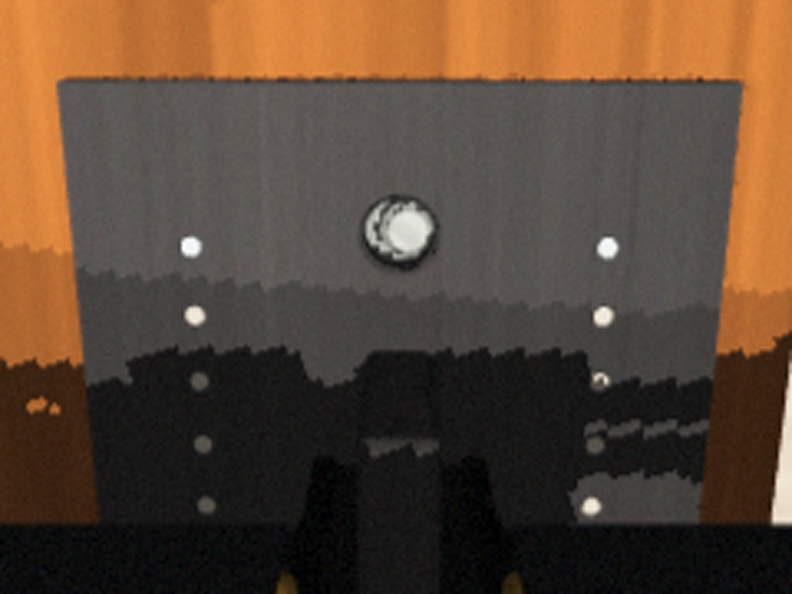

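Fz fell back to the plate's weight, so the holes have reached the stud bevels. The stud top (crop (410,229)) is about 1.5 mm right of the hole centre (400,232). I continue 1.3 mm and then lower gently.

```bash
python3 -m pendant '[{"translation":[0.06,-0.02,0],"angular":[0,0,0],"hand":-1},{"translation":[0.06,-0.03,0],"angular":[0,0,0],"hand":-1},{"translation":[0,0,0],"angular":[0,0,0],"hand":-1}]'
python3 -m pendant '[{"translation":[0,0,-0.05],"angular":[0,0,0],"hand":-1},{"translation":[0,0,0],"angular":[0,0,0],"hand":-1}]'
python3 -m pendant '[{"translation":[0,0,-0.04],"angular":[0,0,0],"hand":-1},{"translation":[0,0,0],"angular":[0,0,0],"hand":-1}]'; python3 look.py e
```

```text
time: 12.0
ee_pos: [0.572, -0.1664, 0.0771]
eef_rot: [0.575, 0.412, -0.575, 0.412]
ft_force: [-0.0, -0.0, -3.7]
width: 0.0117
time: 12.2
ee_pos: [0.5718, -0.1663, 0.0765]
eef_rot: [-0.575, -0.412, 0.575, -0.412]
ft_force: [0.0, 0.5, -3.9]
width: 0.0117
time: 12.4
ee_pos: [0.5718, -0.1663, 0.0761]
eef_rot: [0.575, 0.412, -0.575, 0.412]
ft_force: [-0.8, 0.0, -3.1]
width: 0.0118
12.4 [ 0.5718 -0.1663  0.0761] yaw -18.77 down [-0.  0. -1.] w 0.0118 F [-0.78  0.05 -3.06] T [-0.051  0.075 -0.002]
```

View pics/ewc.png

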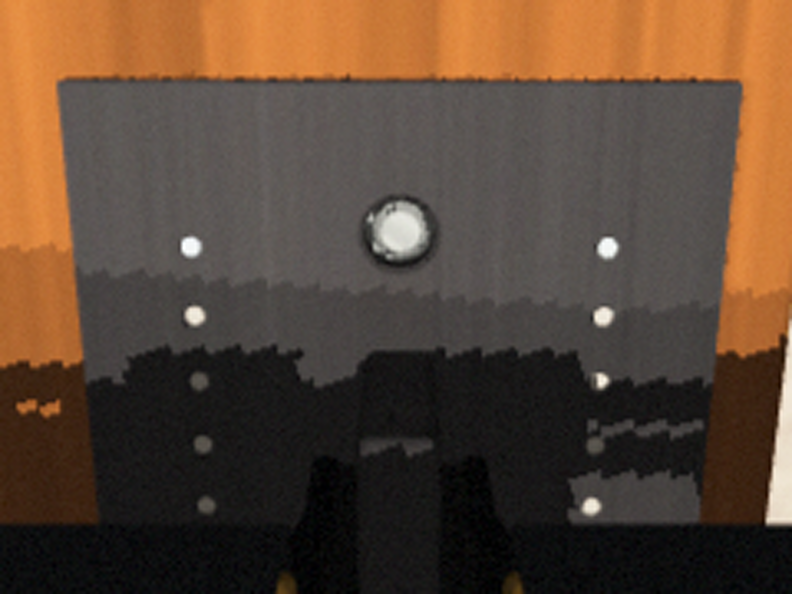

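The stud top (402,230) is now nearly concentric with the hole (400,232). I continue down in small steps, watching the force.

```bash
python3 -m pendant '[{"translation":[0.03,-0.01,-0.04],"angular":[0,0,0],"hand":-1},{"translation":[0,0,0],"angular":[0,0,0],"hand":-1}]'
python3 -m pendant '[{"translation":[0,0,-0.05],"angular":[0,0,0],"hand":-1},{"translation":[0,0,0],"angular":[0,0,0],"hand":-1}]'
```

```text
time: 12.65
ee_pos: [0.5722, -0.1664, 0.0757]
eef_rot: [0.575, 0.412, -0.575, 0.412]
ft_force: [0.2, 0.1, -2.9]
width: 0.0119
time: 12.85
ee_pos: [0.5721, -0.1664, 0.0752]
eef_rot: [-0.575, -0.412, 0.575, -0.412]
ft_force: [-0.1, -0.1, -3.0]
width: 0.0116
```

```bash
python3 -m pendant '[{"translation":[0,0,-0.05],"angular":[0,0,0],"hand":-1},{"translation":[0,0,0],"angular":[0,0,0],"hand":-1}]'; python3 look.py f
```

```text
time: 13.05
ee_pos: [0.5722, -0.1665, 0.0747]
eef_rot: [0.575, 0.412, -0.575, 0.412]
ft_force: [-0.3, -0.3, -3.3]
width: 0.0118
13.05 [ 0.5722 -0.1665  0.0747] yaw -18.77 down [ 1.e-04 -0.e+00 -1.e+00] w 0.0118 F [-0.34 -0.33 -3.28] T [-0.079  0.081 -0.002]
```

```bash
python3 -m pendant '[{"translation":[0,0,-0.06],"angular":[0,0,0],"hand":-1},{"translation":[0,0,-0.06],"angular":[0,0,0],"hand":-1},{"translation":[0,0,0],"angular":[0,0,0],"hand":-1}]'
python3 -m pendant '[{"translation":[0,0,-0.06],"angular":[0,0,0],"hand":-1},{"translation":[0,0,-0.06],"angular":[0,0,0],"hand":-1},{"translation":[0,0,0],"angular":[0,0,0],"hand":-1}]'
```

```text
time: 13.4
ee_pos: [0.5721, -0.1664, 0.0735]
eef_rot: [-0.575, -0.412, 0.575, -0.412]
ft_force: [0.8, 0.1, -3.7]
width: 0.0116
time: 13.7
ee_pos: [0.5721, -0.1664, 0.0723]
eef_rot: [-0.575, -0.412, 0.575, -0.412]
ft_force: [0.4, -0.2, -3.7]
width: 0.0117
```

```bash
python3 -m pendant '[{"translation":[0,0,-0.06],"angular":[0,0,0],"hand":-1},{"translation":[0,0,-0.06],"angular":[0,0,0],"hand":-1},{"translation":[0,0,-0.06],"angular":[0,0,0],"hand":-1},{"translation":[0,0,0],"angular":[0,0,0],"hand":-1}]'
```

```text
time: 14.1
ee_pos: [0.5721, -0.1664, 0.0705]
eef_rot: [-0.575, -0.412, 0.575, -0.412]
ft_force: [-0.1, -0.4, -4.3]
width: 0.0116
```

```bash
python3 -m pendant '[{"translation":[0,0,-0.06],"angular":[0,0,0],"hand":-1},{"translation":[0,0,-0.06],"angular":[0,0,0],"hand":-1},{"translation":[0,0,-0.06],"angular":[0,0,0],"hand":-1},{"translation":[0,0,0],"angular":[0,0,0],"hand":-1}]'
python3 -m pendant '[{"translation":[0,0,-0.04],"angular":[0,0,0],"hand":-1},{"translation":[0,0,-0.04],"angular":[0,0,0],"hand":-1},{"translation":[0,0,0],"angular":[0,0,0],"hand":-1}]'
```

```text
time: 14.5
ee_pos: [0.5721, -0.1664, 0.0687]
eef_rot: [-0.575, -0.412, 0.575, -0.412]
ft_force: [0.2, 0.3, -4.0]
width: 0.0115
time: 14.8
ee_pos: [0.5721, -0.1664, 0.0679]
eef_rot: [0.575, 0.412, -0.575, 0.412]
ft_force: [-0.8, -0.3, -4.1]
width: 0.0117
```

```bash
python3 -m pendant '[{"translation":[0,0,-0.03],"angular":[0,0,0],"hand":-1},{"translation":[0,0,-0.03],"angular":[0,0,0],"hand":-1},{"translation":[0,0,0],"angular":[0,0,0],"hand":-1}]'; python3 look.py g s
```

```text
time: 15.1
ee_pos: [0.5722, -0.1665, 0.0675]
eef_rot: [0.575, 0.412, -0.575, 0.412]
ft_force: [-0.2, 0.5, -0.3]
width: 0.0116
15.1 [ 0.5722 -0.1665  0.0675] yaw -18.77 down [ 1.e-04  1.e-04 -1.e+00] w 0.0116 F [-0.16  0.5  -0.29] T [ 0.018  0.318 -0.042]
```

Contact is at 0.0675, the home height. One light nudge to seat it, then a look.

```bash
python3 -m pendant '[{"translation":[0,0,-0.03],"angular":[0,0,0],"hand":-1},{"translation":[0,0,0],"angular":[0,0,0],"hand":-1}]'; python3 look.py h s
```

```text
time: 15.4
ee_pos: [0.5722, -0.1665, 0.0675]
eef_rot: [0.575, 0.412, -0.575, 0.412]
ft_force: [-4.7, 1.5, 4.1]
width: 0.0118
15.4 [ 0.5722 -0.1665  0.0675] yaw -18.77 down [ 3.e-04  2.e-04 -1.e+00] w 0.0118 F [-4.67  1.49  4.07] T [0.163 0.976 0.017]
```

View pics/hwc.png

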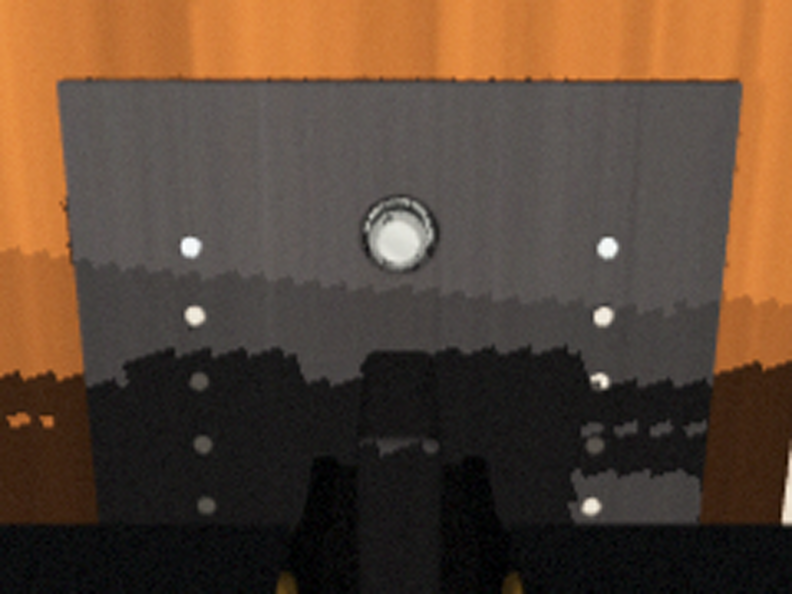

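View pics/hsc.png

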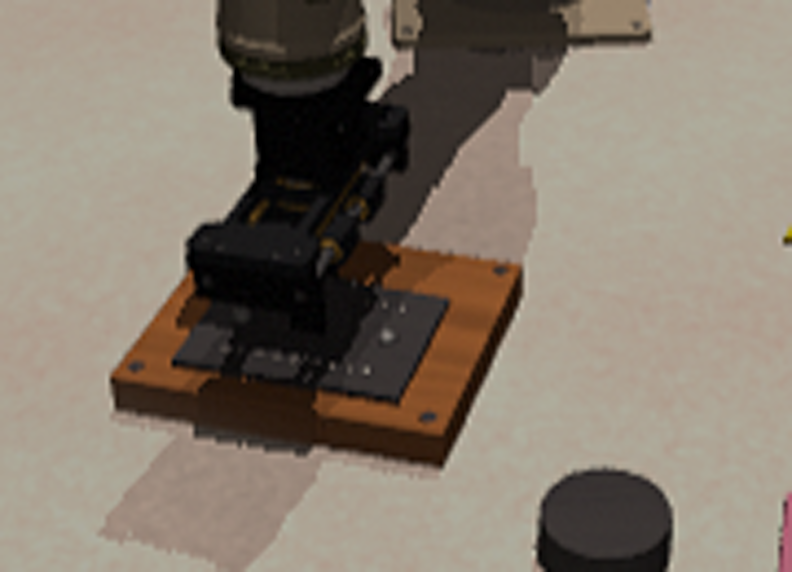

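The stud stands up through the hole (crop (398,240)), and the scene view shows the plate flat on the block with no gap. The force is small, about 8 N, so I let go. I open moderately and then fully before rising.

```bash
python3 -m pendant '[{"translation":[0,0,0],"angular":[0,0,0],"hand":0},{"translation":[0,0,0],"angular":[0,0,0],"hand":0},{"translation":[0,0,0],"angular":[0,0,0],"hand":0},{"translation":[0,0,0],"angular":[0,0,0],"hand":0},{"translation":[0,0,0],"angular":[0,0,0],"hand":0},{"translation":[0,0,0],"angular":[0,0,0],"hand":0},{"translation":[0,0,0],"angular":[0,0,0],"hand":0}]'
python3 -m pendant '[{"translation":[0,0,1],"angular":[0,0,0],"hand":0},{"translation":[0,0,2],"angular":[0,0,0],"hand":0},{"translation":[0,0,3],"angular":[0,0,0],"hand":0},{"translation":[0,0,4],"angular":[0,0,0],"hand":0},{"translation":[0,0,4],"angular":[0,0,0],"hand":0},{"translation":[-1,-3,2],"angular":[0,0,0],"hand":0},{"translation":[-1,-3,0],"angular":[0,0,0],"hand":0},{"translation":[0,0,0],"angular":[0,0,0],"hand":0},{"translation":[0,0,0],"angular":[0,0,0],"hand":0}]'
python3 look.py i s
python3 - <<'E'
from h import *
im=r.camera('top')[:,:,::-1]; cv2.imwrite('pics/it.png',im)
E
```

```text
time: 16.2
ee_pos: [0.5722, -0.1665, 0.067]
eef_rot: [0.575, 0.412, -0.575, 0.412]
ft_force: [-0.1, 0.1, -0.1]
width: 0.043
time: 17.1
ee_pos: [0.5519, -0.2271, 0.2277]
eef_rot: [0.575, 0.411, -0.575, 0.411]
ft_force: [0.3, 0.8, -0.7]
width: 0.0436
17.1 [ 0.5519 -0.2271  0.2277] yaw -18.87 down [ 7.e-04  1.e-04 -1.e+00] w 0.0436 F [ 0.34  0.82 -0.66] T [-0.055  0.063 -0.025]
```

View pics/iw.png

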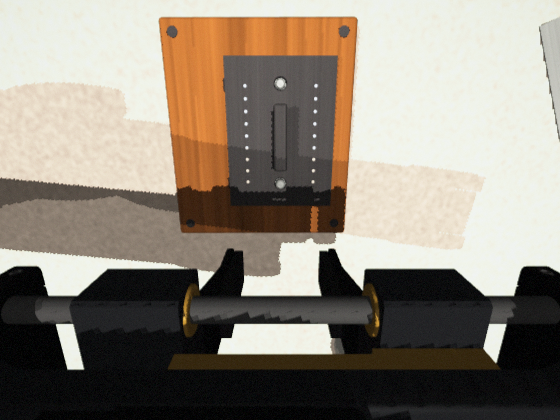

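View pics/isc.png

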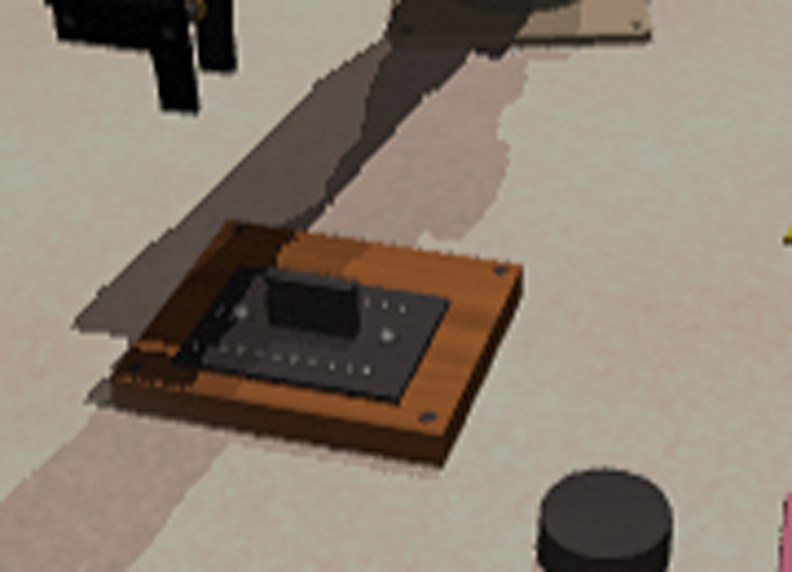

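View pics/it.png

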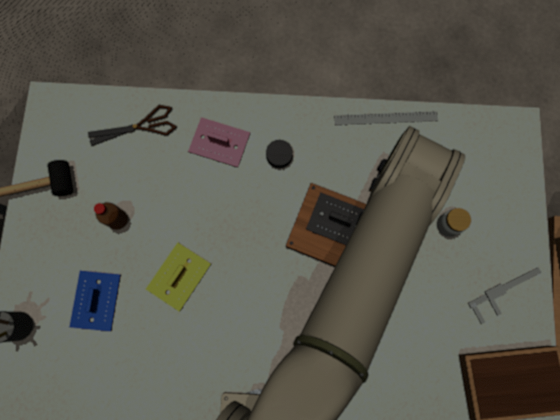

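Both studs show bright through the holes (wrist (280,84) and (280,184)). The plate lies flat on the block, the bystanders are where they were, and the gripper is clear. I'm handing in.

```bash
python3 -c "
from bench import r
print(r.close_job())"
```

```text
the job is handed in; nothing more can be done
None
```

The guide plate is on the jig, with both studs through its holes and lying flat on the block. I let go and handed the job in at about 17 s of robot time; no verdict is reported.

- **How it went:** I picked the dark grey plate up by its bar and rested it on the stud tops, roughly 13 mm short of the studs. The peak reading there was about 12 N above the free-hanging force. I then slid it along the slots. The force fell back to the plate's own weight when the holes reached the stud bevels. I moved about 2 mm more to centre it, then lowered it 10 mm with almost no resistance until it met the block.
- **Last checks:** The riding and home contacts came at tool heights of 77.5 mm and 67.5 mm, the expected 10 mm step. The wrist picture shows both studs through the holes, and the scene picture shows the plate flat with no gap. The gripper was open and clear of the plate, and the bottle, jar and tin looked unmoved in the overhead picture.
- **Disagreements:** Early camera estimates of the plate's position along its bar differed by about 5 mm. I settled the alignment by looking through the hole at the stud. No check failed.

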